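Brake lever check on a microscope boom stand

ROBOT

A 6-joint arm with a two-finger parallel gripper is mounted at the origin on the work surface. World frame = base frame: x ahead of the robot, y to its left, z up, the work surface at z = 0. Lengths are in mm, angles in rad, forces in N, time in s.
With the tool pointing down it reaches from about 350 to 775 mm from the base axis. Payload 7.3 kg.
Tool frame: the origin (TCP) lies midway between the tips of the shut fingers; the grasp point (between the pads) lies behind it (manip.hold_point_z is the z of the grasp point in the tool frame, in mm); z points along the fingers, y is the line along which they close (so a half turn about z gives the same grasp; the last joint's range is limited). The gripper opens to 92 mm and grips with 3 to 60 N. Pads are 19 mm wide; open, the fingers measure 130 mm over their backs; the gripper's body (75 mm by 190 mm) begins 47 mm behind the grasp point.
Start: joints at [1.011, 0.342, 1.524, -0, 1.275, -0.146], TCP at [211.086, 480.716, 226.741] pointing down, gripper open.
Joint ranges: [-2.53, 2.53], [-0.77, 2.02], [0.04, 2.7], [-1, 4.14], [0.28, 2.66], [-3.11, 3.11]. Speed limits (rad/s): [2.57, 2.57, 3.14, 3.14, 3.14, 3.14].

INTERFACE

Orientations are given as a unit quaternion [x, y, z, w].
In Python, from workcell import manip gives the robot as it stands.
- The arm moves only by the shell command python3 -m pendant 'ROWS' [OPENING] [FORCE]. ROWS is JSON, a list of rows, each an object with "offset": the shift along the world's x, y, z in m, a list of three; "rot": the turn, a rotation vector about the world's x, y, z in degrees, a list of three. A call has 1 to 12 rows; each row shifts and turns the commanded pose from where the row before left it; what a row does not reach is not made up. A row lasts 1/8 s, in which the tool goes at most 62.5 mm and 10.7 degrees, less where a joint would pass 70% of its speed; a pose out of reach is approached as far as the arm can. A call is refused whole if a number of a shift passes 0.0625 or a number of a turn 10.7, either way. A call with a gripper value outside its range is refused whole. OPENING is the finger opening in m, from 0 to 0.0918, set as the call begins (- or left out, the last holds). The fingers move at their own pace and stop on an object; FORCE is the grip in N (left out, the last holds). Time passes only in rows, so rows that do not move let the fingers close. It gives the time, the measured TCP pose, the force, the opening and the grip force at its end, in the units of the state.
- manip.read_state(): the state, without advancing time (a new reading comes with each control period).
- manip.camera(name): name is "scene" or "top" or "wrist"; returns a dict with "frame" (420x560x3 uint8, red, green, blue), "z_map" (420x560 float32, mm along the optical axis (not along the pixel's ray), 0 where there is no reading), "fx", "fy", "cx", "cy" (pixels), "extrinsics" (4x4, takes a point from world to camera coordinates); the wrist camera has in their place "T_tool_cam" (4x4, takes a point from camera to tool coordinates, whose origin is the TCP and whose axes are the flange's). Camera axes: x right, y up, looking along -z (the intrinsics and any distortion apply to the point x, -y, -z); pixel columns grow to the right and rows downward; lengths in mm; the calibration is good to about 2 mm. A picture is of the moment at which its call begins: read the wrist's pose just before it.
- manip.close_job(): hands the job in; it is judged then, once.
The state is a dict: "time": time; "joint_pos": joint angles; "qd": joint speeds; "tau": joint torques, N m; "eef_pos": TCP position; "tcp_rot": TCP orientation; "contact_force": force on the tool from outside, world axes, zero at the start; "ft_torque": the same for the moment, N m; "grip_width": finger opening in mm; "gripper_force": force on a finger pad.
Only numpy, scipy, OpenCV 4.12 (cv2) and the standard library are available. Lean on these libraries where they do the work, as an engineer would, in place of code of your own. Each camera call takes 0.05 s, during which the arm holds its last target. There are 200 camera calls.

TASK

Check the brake on the boom stand that has the long, ball-ended hand lever: with the backs of the fingers press that lever in towards its guide bar until it comes up firmly against its stop, short of the bar, hold it there for about two seconds, then ease it back out slowly under the fingers, never letting it snap back, and move clear. Only press the lever, without forcing it: do not grip it or touch the guide bar, do not work the short lever of the other stand, and leave everything else on the bench where it stands.

Things in the scene. Friction and masses are not known exactly. Their poses are not given: they have to be found in the camera images.
- brake_stand: the boom stand to be checked: fixed grey round base 150 mm across, a 25 mm column and a black clamp block (top 164 mm above the bench). Origin: centre of the base's underside; z up, y along the guide bar to its free end, x across it: the lever lies on the -x side and swings in towards +x. It stands to the left or to the right of the other stand and is turned up to 0.35 rad either way.
- brake_bar: this stand's guide bar with black rubber grip, 26 mm in diameter, level, its axis 150 mm above the bench, reaching from the clamp block to 181 mm from the stand's axis along y; origin where the bar leaves the column, 15 mm from the stand's axis, on the bar's axis; axes as the stand's. Not to be touched.
- brake_lever (a joint): the long brake lever: dark steel blade 8 mm thick (with a 2 mm rubber strip along its inner face), 18 mm high (141 to 159 mm above the bench), 125 mm long, with a 20 mm ball on its free end; it swings level. Value in rad: 0 fully out, growing as it is pressed in; a solid stop ends it at 0.36, the blade then parallel to the bar with a gap of 14 mm left between them.
- brake_pivot (a point): upright pivot of the long lever, at the blade's mid height and middle plane, at x = -31 mm, y = 34 mm from the stand's axis. A spring always pushes the lever out: 95 mm from the pivot it takes about 3 N to start it and 7 N to bring it to the stop. Let go, it snaps back at several rad/s; a finger that backs off at no more than about 50 mm/s lets it out slowly enough.
- brake_face (a point): point on the outer face of the long lever's blade (turned away from the bar), half-way up, 95 mm from the pivot along the blade, 30 mm short of the ball's centre, 4 mm off the middle plane; it moves and turns with the lever: x square to the blade towards the bar (the way to press), y along the blade to the ball, z up. The space above levers and bars is free.
- clutch_stand: the other boom stand, not to be worked: fixed grey round base 150 mm across, a 25 mm column and a black clamp block (top 164 mm above the bench). Origin: centre of the base's underside; z up, y along the guide bar to its free end, x across it: the lever lies on the -x side and swings in towards +x.
- clutch_bar: guide bar of the other stand, same size and placing as the first. Not to be touched.
- clutch_lever (a joint): the short lever of the other stand: same blade, but only 62 mm long and without a ball; sprung, 0 rad fully out. To be left alone.
- clutch_face (a point): point on the outer face of the short lever, half-way up, 45 mm from its pivot.
- bottle: reagent bottle, 54 mm across, 105 mm high, standing between the stands; origin at the centre of its underside
- beaker: glass beaker, 60 mm across, 75 mm high, on the left; origin at the centre of its underside
- dish: covered glass dish, 92 mm across, 18 mm high, on the left; origin at the centre of its underside
- driver: screwdriver, 150 mm long, lying crosswise between the stands, on the robot's side; origin under its middle, x along it
- jar: amber jar with white cap, 52 mm across, 60 mm high, on the left; origin at the centre of its underside
- tipbox: pipette tip box, 87 x 122 x 63 mm, white with a blue lid, on the right; origin at the centre of its underside

How it is judged (in metres and radians):
On the way:
1. the long lever is held against its stop by the fingers for a second (value of joint brake_lever above 0.335 rad and contact force between the fingers and brake_lever above 1.5 N), for 1 s.
At the end, for the whole second after the job is handed in: The long lever has been held within 0.025 rad of its stop by the fingers for 1 s and is fully out again (within 0.03 rad) and still; the short lever is out (within 0.03 rad); every loose thing is within 20 mm of where it stood, and bottle, beaker and jar are upright (within 0.35 rad) (value of joint each of brake_lever, clutch_lever below 0.03 rad and velocity of joint brake_lever between -0.05 and 0.05 rad/s and not (distance of bottle from where it was at the start of the episode above 0.02 m) and not (distance of beaker from where it was at the start of the episode above 0.02 m) and not (distance of dish from where it was at the start of the episode above 0.02 m) and not (distance of driver from where it was at the start of the episode above 0.02 m) and not (distance of jar from where it was at the start of the episode above 0.02 m) and not (distance of tipbox from where it was at the start of the episode above 0.02 m) and not (angle between bottle's own z axis and vertical above 0.35 rad) and not (angle between beaker's own z axis and vertical above 0.35 rad) and not (angle between jar's own z axis and vertical above 0.35 rad)); the robot touches nothing.
It fails at once if the long lever snaps back out (faster than 1.5 rad/s, about 140 mm/s at the marked point) (velocity of joint brake_lever below -1.5 rad/s).
It fails at once if the long lever is forced with more than 40 N (contact force between any of the fingers, the arm and brake_lever above 40 N).
It fails at once if the long lever is gripped or hooked from its inner side (more than 1.5 N), or a guide bar is touched with more than 3 N (contact force between the fingers and brake_lever_c3 above 1.5 N or contact force between any of the fingers, the arm and brake_bar above 3 N or contact force between any of the fingers, the arm and clutch_bar above 3 N).
It fails at once if the short lever is worked (more than 0.06 rad) (value of joint clutch_lever above 0.06 rad).
It fails at once if a loose thing is lifted, carried or pushed more than 20 mm, or bottle, beaker or jar is tipped (distance of any of bottle, beaker, dish, driver, jar, tipbox from where it was at the start of the episode above 0.02 m or angle between any of bottle, beaker, jar's own z axis and vertical above 0.35 rad).
It also fails if it takes over 51 s, if anything falls off the work surface, if the arm or the gripper's body presses on something with over 40 N, if the wrist force passes 120 N, or if a joint passes its speed limit or range.

## Working session

There is one attempt and no reset: what is moved stays moved. The work goes in short steps, Python scripts to look and compute and a shell command to move; the robot and the scene stay as the last step left them, time stands still between calls to the robot, and variables do not carry over. Pictures are saved under pics/ and viewed, at most 10 in all, crops included, and the job is handed in when it is done.

```bash
mkdir -p pics; cat > h.py <<'E'
import numpy as np,cv2
from workcell import manip
E
python3 - <<'E'
from h import *
for n in("top","scene"):
    c=manip.camera(n); cv2.imwrite(f"pics/{n}0.png",c["frame"][:,:,::-1]); np.savez(n+"0.npz",**c)
    print(n,c["fx"],c["cx"],c["cy"],[k for k in c]); print(c["extrinsics"].round(3))
print(manip.hold_point_z, manip.read_state())
E
```

```text
top 467.1005958281967 277.64234951208596 203.43955799919655 ['frame', 'z_map', 'fx', 'fy', 'cx', 'cy', 'extrinsics']
[[-1.300000e-02 -1.000000e+00  1.000000e-03 -1.743400e+01]
 [ 9.860000e-01 -1.300000e-02  1.640000e-01 -5.054190e+02]
 [-1.640000e-01  4.000000e-03  9.860000e-01 -1.251422e+03]
 [ 0.000000e+00  0.000000e+00  0.000000e+00  1.000000e+00]]
scene 497.11616162794047 282.6056640122241 216.3030984556671 ['frame', 'z_map', 'fx', 'fy', 'cx', 'cy', 'extrinsics']
[[ 3.910000e-01  9.200000e-01 -1.700000e-02 -1.842880e+02]
 [-5.440000e-01  2.450000e-01  8.020000e-01  1.737350e+02]
 [ 7.430000e-01 -3.050000e-01  5.960000e-01 -2.144468e+03]
 [ 0.000000e+00  0.000000e+00  0.000000e+00  1.000000e+00]]
-18.8 {'time': 0.1, 'joint_pos': array([ 1.01099226e+00,  3.42626365e-01,  1.52491085e+00, -3.58360169e-05,
        1.27537065e+00, -1.45990008e-01]), 'qd': array([-0.00027594, -0.00155253, -0.00122507,  0.00057892, -0.00145844,
       -0.0012479 ]), 'tau': array([ 1.08484714e-03, -4.32006347e+01, -2.44693476e+01,  7.17545184e-02,
        5.25399204e-02,  1.62126662e-05]), 'eef_pos': array([210.90136634, 480.39285521, 226.13201294]), 'tcp_rot': array([ 2.05428726e-01,  9.78671858e-01, -6.23003138e-04, -2.11197586e-04]), 'contact_force': array([0.25450467, 0.35237436, 0.36904021]), 'ft_torque': array([-0.00298928, -0.00618022,  0.00545943]), 'gripper_force': 0.0, 'grip_width': 91.72372387480857}
```

View pics/top0.png

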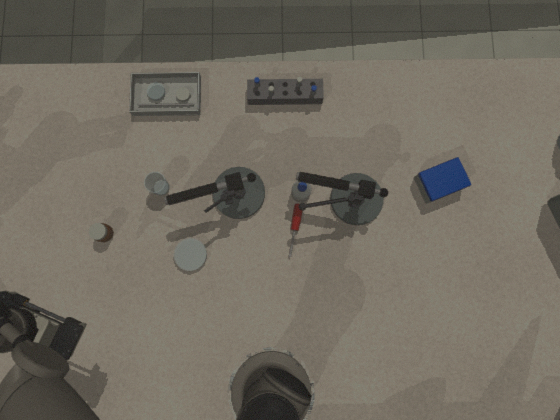

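View pics/scene0.png

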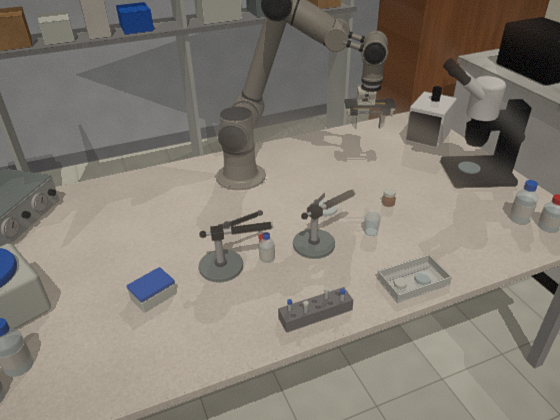

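The long lever belongs to the right-hand stand (column ≈ (365,190), ball ≈ (303,207)). The left stand carries the short lever (≈ (206,210)). The driver and bottle lie below the long lever's tip.

```bash
cat >> h.py <<'E'
def cloud(c,T=None):
    v,u=np.mgrid[0:420,0:560]; z=c["z_map"]
    P=np.stack([(u-c["cx"])/c["fx"]*z,-(v-c["cy"])/c["fy"]*z,-z,np.ones_like(z)],-1)
    M=np.linalg.inv(c["extrinsics"]) if T is None else T
    return (P@M.T)[...,:3]
def ray(c,u,v,h):
    M=np.linalg.inv(c["extrinsics"]); o=M[:3,3]
    d=M[:3,:3]@np.array([(u-c["cx"])/c["fx"],-(v-c["cy"])/c["fy"],-1]); return o+d*(h-o[2])/d[2]
E
python3 - <<'E'
from h import *
c=dict(np.load("top0.npz")); W=cloud(c)
f=c["frame"][150:240,160:410,::-1]
f=cv2.convertScaleAbs(cv2.resize(f[:,120:],None,fx=6,fy=6,interpolation=cv2.INTER_CUBIC),alpha=1.6,beta=10); cv2.imwrite("pics/crop.png",f)
print("tbl",W[300,200],W[300,330])
m=(W[...,2]>128)&(W[...,2]<185); m[:,:280]=0;m[:,420:]=0;m[:150]=0;m[240:]=0
n,l,s,ce=cv2.connectedComponentsWithStats(m.astype(np.uint8)); print(s,ce)
for r in range(165,215,3): print(r,''.join('%4d'%W[r,k,2] for k in range(290,395,4)))
E
```

```text
tbl [244.2758149  194.25816758  -1.76383873] [ 239.84936859 -164.80207931    4.39863025]
[[     0      0    560    420 233858]
 [   296    172     92     39   1342]] [[279.15056145 209.61743879]
 [340.39344262 189.03502235]]
165    0  -1   0   4   0   8   0   2   2   2  -1  -3   3  -2  -21317   3   1   1   1   0   0   0   1   1  -2  -3
168    0   2  -6  -1   2   0   0   0  -1   0   1   0   0  -3  -2   4   2  -3  -1  -3  -3   2   0   0  -3   2  -3
171    2   0   0   1  -3   1   1  -1  -5   0  -1   0  -3   0  -1   0   1   0   4  -1   2   3   0   0  -1   0  -3
174   -1  -1 160 165 160 161 156   1   1  -3  -1   4  -4   0  -1  14  14  21  19   0   3  -1   0  -4   0  -1  -2
177    1   1 157 159 164 160 165 154 158 157   0   3   3  19  13  17  14  13  18  20  101317   0   1  -4   0  -3
180   -2   0 155 157 161 162 161 160 161 162 160 164 161 158  18  18  19  16 166  17  17  19   0   0   0   0  -1
183   -5  67  83 106  68 146 156 162 159 162 158 161 161 161 164 158  20 139 163 163 167 167  -2   2   1  -2  -1
186   -4  69 104 105 104  65  -1   5   0 155 153 157 155 163 160 159 159 158 158 164
[... 345 characters left out ...]
14  14 158 155  -1   2
198    4  36  61  67  54  -2   1   0   2  -2   1  19  14 162 157 158 165 158 160 132 146  16  18  14  -7  -2   0
201    3   0  19  26  -3   0  -5   0 155 154 153 157 156 148  14 154 141 139  29  18  16  20  20  14   0   0   0
204   -3   2  25 154 152 156 163 159 158 147   0  18  19  19  13 141 138  35  14  17  17  18  20  16  -3  -2  -1
207    2  19  24 154 153   6   3   0   0  -2  -4  16  19  16  17  19  22  17  17  18  21  20  16  -1  -2   5   1
210    5  20  23 151   0   0   0   3   1  -6   0  14  18  18  22  14  19  13  19  15  16  17  14   7  -2   1   0
213    4  24  31   6   0   0   0   0  -3   0   0   3  21  23  20  17  14  16  15  16  18  14  17   1   6   0  -7
```

View pics/crop.png

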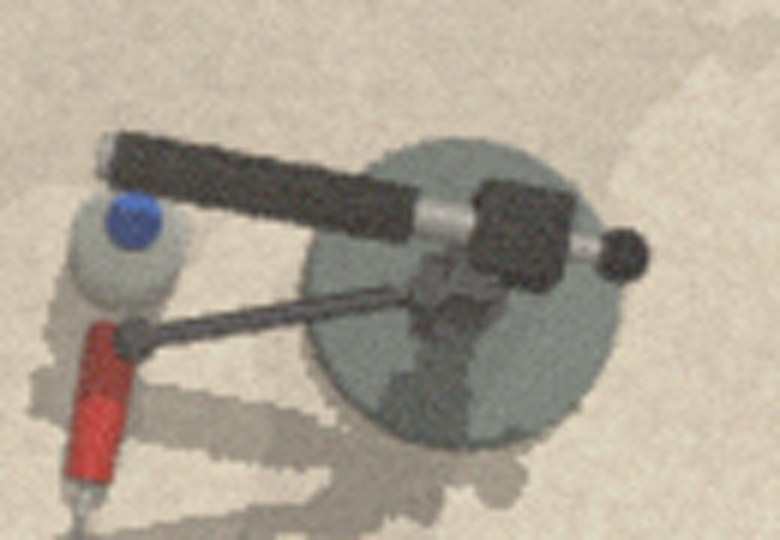

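The crop shows bar tip ≈ (112,158), bar/clamp end ≈ (470,222), lever ball ≈ (132,340) and blade root ≈ (400,297), in crop pixels at ×6 from (280,150).

```bash
python3 - <<'E'
from h import *
c=dict(np.load("top0.npz"))
g=lambda x,y,h:ray(c,280+(x-2.5)/6,150+(y-2.5)/6,h)
a,b=g(110,158,152)[:2],g(468,222,152)[:2]
ball=g(132,340,150)[:2]; root=g(400,296,159)[:2]; base=g(467,293,15)[:2]
y=(a-b)/np.linalg.norm(a-b); x=np.array([y[1],-y[0]])
print("bar",a,b,np.linalg.norm(a-b),"yaw",np.arctan2(-y[0],y[1]))
S=a-181*y; print("stand from bar",S,"base",base)
p=S-31*x+34*y
l=(ball-p)/np.linalg.norm(ball-p); print("pivot",p,"ball",ball,np.linalg.norm(ball-p),"lever ang",np.arccos(l@y))
l2=(ball-root)/np.linalg.norm(ball-root); print("lever dir",l,l2)
n=np.array([l[1],-l[0]]); print("face",p+95*l-4*n,"n",n)
th=np.arctan2(-y[0],y[1]); print("face at stop",p+95*y-4*x,"x",x)
bo=g(132,222,105);print("bottle",bo)
E
```

```text
bar [557.4347387 -76.2269046] [ 527.73305691 -227.5120695 ] 154.17325001649473 yaw -0.19386337914721066
stand from bar [ 522.56484782 -253.83628135] base [ 521.13316558 -250.10786117]
pivot [ 498.69570755 -214.50100275] ball [479.18979389 -84.02832778] 131.9227030597865 lever ang 0.342266158197351
lever dir [-0.14785866  0.9890085 ] [-0.13951773  0.99021957]
face [ 480.69310116 -121.13662966] n [0.9890085  0.14785866]
face at stop [ 513.07251487 -120.51000632] x [ 0.98126727 -0.19265133]
bottle [539.06358664 -87.64576205 105.        ]
```

```bash
python3 -m pendant '[{"offset":[0.03,-0.05,0.01],"rot":[0,0,-5.5]},{"offset":[0.03,-0.05,0.01],"rot":[0,0,-5.5]},{"offset":[0.03,-0.05,0],"rot":[0,0,-5.5]},{"offset":[0.03,-0.05,0],"rot":[0,0,-5.5]},{"offset":[0.03,-0.05,0],"rot":[0,0,-5.5]},{"offset":[0.03,-0.05,0],"rot":[0,0,-5.5]},{"offset":[0.006,-0.05,0],"rot":[0,0,-5.5]},{"offset":[0.006,-0.05,0],"rot":[0,0,-5.5]},{"offset":[0.006,-0.05,0],"rot":[0,0,-5.5]},{"offset":[0.006,-0.05,0],"rot":[0,0,-5.5]},{"offset":[0.006,-0.05,0],"rot":[0,0,-5.5]},{"offset":[0.006,-0.05,0],"rot":[0,0,-5.5]}]' 0 10
python3 - <<'E'
from h import *
s=manip.read_state(); c=manip.camera("wrist"); np.savez("w0.npz",**c,p=s["eef_pos"],q=s["tcp_rot"])
cv2.imwrite("pics/w0.png",cv2.convertScaleAbs(c["frame"][:,:,::-1],alpha=1.5)); print(s["eef_pos"],s["tcp_rot"],s["joint_pos"],c["T_tool_cam"].round(2))
E
```

```text
time: 1.6
eef_pos: [426.9, -120.9, 246.6]
tcp_rot: [0.707, 0.708, 0.0, -0.0]
contact_force: [-0.2, 0.8, 0.4]
grip_width: 0.3
gripper_force: 0.0
[ 426.8742517  -120.89857608  246.56190335] [ 7.06518603e-01  7.07694454e-01  5.65844809e-05 -1.39803007e-04] [-4.49200100e-01  1.75214688e-01  1.69588012e+00  2.08189825e-04
  1.27072463e+00 -4.50924566e-01] [[  -0.      0.97    0.26   68.89]
 [   1.      0.     -0.      0.38]
 [  -0.      0.26   -0.97 -158.52]
 [   0.      0.      0.      1.  ]]
```

View pics/w0.png

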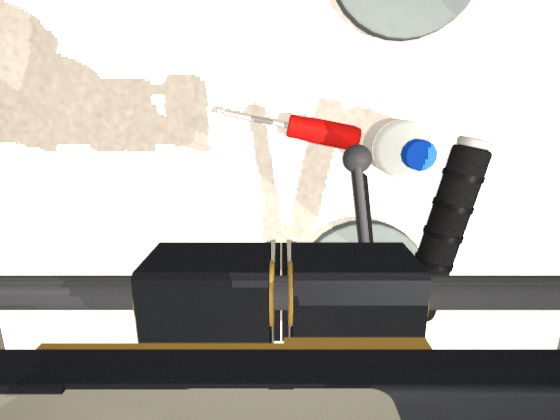

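The wrist view shows the ball at ≈ (357,158), the blade running to ≈ (365,242), and the bar tip at ≈ (473,145).

```bash
python3 - <<'E'
from h import *
from scipy.spatial.transform import Rotation as R
c=dict(np.load("w0.npz")); T=np.eye(4); T[:3,:3]=R.from_quat(c["q"]).as_matrix(); T[:3,3]=c["p"]
M=T@c["T_tool_cam"]; c["extrinsics"]=np.linalg.inv(M)
W=cloud(c,M)
print("ball",ray(c,357,158,150),W[158,357])
for v in (180,200,220,238):
    k=[u for u in range(345,385) if 140<W[v,u,2]<175]; print(v,k[0],k[-1],ray(c,k[0]-.5,v,150),W[v,k[0]+2],ray(c,k[-1],v,159))
print("bar tip",ray(c,473,145,150))
E
```

```text
ball [479.9445823  -86.13590247 150.        ] [477.79335144 -84.74704493 160.39539018]
180 352 366 [ 476.92955708 -101.56183204  150.        ] [ 477.8039552  -100.71726561  154.34033409] [484.97152528 -99.80252301 159.        ]
200 354 368 [ 479.07947659 -115.99994933  150.        ] [ 479.79370256 -114.73324896  155.04436184] [ 487.18570383 -113.73122892  159.        ]
220 356 370 [ 481.29176343 -130.85690411  150.        ] [ 481.75504865 -128.96896551  156.10440193] [ 489.46411452 -128.06399926  159.        ]
238 358 372 [ 483.48447635 -144.60135005  150.        ] [ 483.77807677 -142.16095694  156.72061778] [ 491.7128515  -141.32351648  159.        ]
bar tip [558.76338737 -77.13845213 150.        ]
```

```bash
python3 -m pendant '[{"offset":[0,0.001,-0.03],"rot":[0,0,0]},{"offset":[0,0.001,-0.03],"rot":[0,0,0]},{"offset":[0,0.001,-0.03],"rot":[0,0,0]},{"offset":[0,0,-0.025],"rot":[0,0,0]},{"offset":[0.01,0,0],"rot":[0,0,0]},{"offset":[0.01,0,0],"rot":[0,0,0]},{"offset":[0.005,0,0],"rot":[0,0,0]},{"offset":[0.004,0,0],"rot":[0,0,0]},{"offset":[0,0,0],"rot":[0,0,0]}]' 0 10
```

```text
time: 2.78
eef_pos: [456.4, -116.3, 132.1]
tcp_rot: [0.705, 0.709, 0.0, 0.0]
contact_force: [-0.4, 0.6, -0.9]
grip_width: 0.6
gripper_force: 0.0
```

```bash
python3 -m pendant '[{"offset":[0.004,0,0],"rot":[0,0,0]},{"offset":[0.004,0,0],"rot":[0,0,0]},{"offset":[0.003,0,0],"rot":[0,0,0]},{"offset":[0,0,0],"rot":[0,0,0]}]'
python3 -m pendant '[{"offset":[0.004,0,0],"rot":[0,0,0]},{"offset":[0.004,0,0],"rot":[0,0,0]},{"offset":[0.004,0,0],"rot":[0,0,0]},{"offset":[0.004,0,0],"rot":[0,0,0]},{"offset":[0,0,0],"rot":[0,0,0]},{"offset":[0,0,0],"rot":[0,0,0]}]'
```

```text
time: 3.28
eef_pos: [466.7, -115.9, 131.5]
tcp_rot: [0.705, 0.709, -0.0, -0.001]
contact_force: [-5.2, 1.6, 1.0]
grip_width: 0.6
gripper_force: 1.8
time: 4.03
eef_pos: [481.9, -115.6, 131.4]
tcp_rot: [0.705, 0.709, -0.0, -0.001]
contact_force: [-5.8, 3.9, 1.9]
grip_width: 0.4
gripper_force: 3.2
```

```bash
python3 -m pendant '[{"offset":[0.003,0,0],"rot":[0,0,0]},{"offset":[0.003,0,0],"rot":[0,0,0]},{"offset":[0,0,0],"rot":[0,0,0]}]'
python3 -m pendant '[{"offset":[0.002,0,0],"rot":[0,0,0]},{"offset":[0,0,0],"rot":[0,0,0]}]'
```

```text
time: 4.4
eef_pos: [487.9, -115.8, 131.3]
tcp_rot: [0.705, 0.709, -0.001, -0.001]
contact_force: [-7.0, 1.8, 0.4]
grip_width: 0.3
gripper_force: 3.6
time: 4.65
eef_pos: [489.8, -116.0, 131.3]
tcp_rot: [0.705, 0.709, -0.001, -0.001]
contact_force: [-7.0, 0.9, 1.9]
grip_width: 0.7
gripper_force: 3.7
```

Still spring-like; continue in 1 mm steps.

```bash
for i in 1 ; do python3 -m pendant '[{"offset":[0.001,0,0],"rot":[0,0,0]},{"offset":[0,0,0],"rot":[0,0,0]}]'; done; python3 -m pendant '[{"offset":[0.001,0,0],"rot":[0,0,0]},{"offset":[0,0,0],"rot":[0,0,0]}]'
```

```text
time: 4.9
eef_pos: [490.7, -116.0, 131.3]
tcp_rot: [0.705, 0.709, -0.001, -0.001]
contact_force: [-7.4, 2.0, 2.3]
grip_width: 0.7
gripper_force: 3.7
time: 5.15
eef_pos: [491.7, -116.1, 131.3]
tcp_rot: [0.705, 0.709, -0.001, -0.001]
contact_force: [-6.7, 1.4, 2.1]
grip_width: 0.8
gripper_force: 3.8
```

```bash
python3 -m pendant '[{"offset":[0.001,0,0],"rot":[0,0,0]},{"offset":[0,0,0],"rot":[0,0,0]}]'; python3 -m pendant '[{"offset":[0.001,0,0],"rot":[0,0,0]},{"offset":[0,0,0],"rot":[0,0,0]}]'
```

```text
time: 5.4
eef_pos: [492.6, -116.2, 131.3]
tcp_rot: [0.705, 0.709, -0.001, -0.001]
contact_force: [-7.6, 0.3, 1.5]
grip_width: 0.9
gripper_force: 3.8
time: 5.65
eef_pos: [493.6, -116.3, 131.3]
tcp_rot: [0.705, 0.709, -0.001, -0.001]
contact_force: [-7.1, 1.0, 1.1]
grip_width: 0.3
gripper_force: 3.9
```

```bash
python3 -m pendant '[{"offset":[0.001,0,0],"rot":[0,0,0]},{"offset":[0,0,0],"rot":[0,0,0]}]'; python3 -m pendant '[{"offset":[0.001,0,0],"rot":[0,0,0]},{"offset":[0,0,0],"rot":[0,0,0]}]'
```

```text
time: 5.9
eef_pos: [494.3, -116.4, 131.3]
tcp_rot: [0.705, 0.709, -0.001, -0.001]
contact_force: [-8.7, -0.8, 3.1]
grip_width: 0.2
gripper_force: 4.4
time: 6.15
eef_pos: [494.5, -116.4, 131.3]
tcp_rot: [0.705, 0.709, -0.002, -0.002]
contact_force: [-11.4, -1.4, 4.7]
grip_width: 0.1
gripper_force: 6.0
```

```bash
python3 - <<'E'
from h import *
c=manip.camera("top"); f=c["frame"][150:240,280:410,::-1]
cv2.imwrite("pics/t1.png",cv2.convertScaleAbs(cv2.resize(f,None,fx=6,fy=6,interpolation=cv2.INTER_CUBIC),alpha=1.6,beta=10))
E
```

```text
(no output)
```

View pics/t1.png

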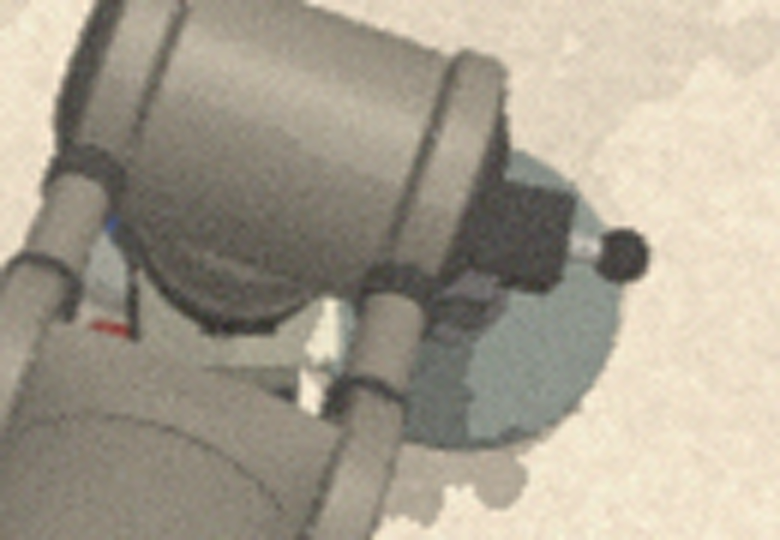

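The arm hides the lever in this view. The force curve, though, shows the stop: it jumped from 7 to 11 N while the tool moved only 0.2 mm, at the predicted place. I'll add a touch of pressure and hold.

```bash
python3 -m pendant '[{"offset":[0.001,0,0],"rot":[0,0,0]},{"offset":[0,0,0],"rot":[0,0,0]},{"offset":[0,0,0],"rot":[0,0,0]},{"offset":[0,0,0],"rot":[0,0,0]},{"offset":[0,0,0],"rot":[0,0,0]},{"offset":[0,0,0],"rot":[0,0,0]},{"offset":[0,0,0],"rot":[0,0,0]},{"offset":[0,0,0],"rot":[0,0,0]},{"offset":[0,0,0],"rot":[0,0,0]},{"offset":[0,0,0],"rot":[0,0,0]}]'; python3 -m pendant '[{"offset":[0,0,0],"rot":[0,0,0]},{"offset":[0,0,0],"rot":[0,0,0]},{"offset":[0,0,0],"rot":[0,0,0]},{"offset":[0,0,0],"rot":[0,0,0]},{"offset":[0,0,0],"rot":[0,0,0]},{"offset":[0,0,0],"rot":[0,0,0]},{"offset":[0,0,0],"rot":[0,0,0]},{"offset":[0,0,0],"rot":[0,0,0]}]'
```

```text
time: 7.45
eef_pos: [494.6, -116.4, 131.2]
tcp_rot: [0.705, 0.709, -0.003, -0.003]
contact_force: [-15.8, -1.8, 5.8]
grip_width: 0.6
gripper_force: 7.6
time: 8.45
eef_pos: [494.6, -116.4, 131.2]
tcp_rot: [0.705, 0.709, -0.003, -0.003]
contact_force: [-15.9, -1.4, 6.0]
grip_width: 0.8
gripper_force: 7.6
```

Held firmly at the stop for over 2 s. Easing out at about 24 mm/s.

```bash
python3 -m pendant '[{"offset":[-0.002,0,0],"rot":[0,0,0]},{"offset":[-0.003,0,0],"rot":[0,0,0]},{"offset":[-0.003,0,0],"rot":[0,0,0]},{"offset":[-0.003,0,0],"rot":[0,0,0]},{"offset":[-0.003,0,0],"rot":[0,0,0]},{"offset":[-0.003,0,0],"rot":[0,0,0]},{"offset":[-0.003,0,0],"rot":[0,0,0]},{"offset":[-0.003,0,0],"rot":[0,0,0]},{"offset":[-0.003,0,0],"rot":[0,0,0]},{"offset":[-0.003,0,0],"rot":[0,0,0]},{"offset":[-0.003,0,0],"rot":[0,0,0]},{"offset":[-0.003,0,0],"rot":[0,0,0]}]'; python3 -m pendant '[{"offset":[-0.003,0,0],"rot":[0,0,0]},{"offset":[-0.003,0,0],"rot":[0,0,0]},{"offset":[-0.003,0,0],"rot":[0,0,0]},{"offset":[-0.003,0,0],"rot":[0,0,0]},{"offset":[-0.003,0,0],"rot":[0,0,0]},{"offset":[-0.005,0,0],"rot":[0,0,0]},{"offset":[-0.005,0,0],"rot":[0,0,0]},{"offset":[-0.01,0,0],"rot":[0,0,0]},{"offset":[0,0,0],"rot":[0,0,0]}]'
```

```text
time: 9.95
eef_pos: [463.1, -116.8, 131.7]
tcp_rot: [0.705, 0.709, -0.0, 0.0]
contact_force: [-3.1, -1.8, -1.9]
grip_width: 0.9
gripper_force: 1.4
time: 11.08
eef_pos: [427.2, -116.2, 131.7]
tcp_rot: [0.705, 0.709, -0.0, -0.0]
contact_force: [-0.2, 0.7, -0.3]
grip_width: 0.8
gripper_force: 0.0
```

```bash
python3 -m pendant '[{"offset":[0,0,0.03],"rot":[0,0,0]},{"offset":[0,0,0.03],"rot":[0,0,0]},{"offset":[0,0,0.03],"rot":[0,0,0]},{"offset":[-0.02,0,0.03],"rot":[0,0,0]},{"offset":[-0.02,0,0],"rot":[0,0,0]},{"offset":[0,0,0],"rot":[0,0,0]},{"offset":[0,0,0],"rot":[0,0,0]}]'
python3 - <<'E'
from h import *
s=manip.read_state(); c=manip.camera("wrist"); cv2.imwrite("pics/w1.png",cv2.convertScaleAbs(c["frame"][:,:,::-1],alpha=1.5)); print(s["eef_pos"])
from scipy.spatial.transform import Rotation as R
T=np.eye(4); T[:3,:3]=R.from_quat(s["tcp_rot"]).as_matrix(); T[:3,3]=s["eef_pos"]
M=T@c["T_tool_cam"]; c["extrinsics"]=np.linalg.inv(M); W=cloud(c,M)
m=(W[...,2]>135)&(W[...,2]<175)&(W[...,1]>-97)&(W[...,1]<-70)&(W[...,0]>465)&(W[...,0]<500)
print("ball top",W[m].mean(0),m.sum())
E
```

```text
time: 11.95
eef_pos: [388.5, -116.4, 251.6]
tcp_rot: [0.705, 0.709, 0.0, 0.0]
contact_force: [0.1, -0.7, 0.3]
grip_width: 0.5
gripper_force: 0.0
[ 388.53687946 -116.35458902  251.64562976]
ball top [477.29953139 -86.05429077 157.14589542] 697
```

View pics/w1.png

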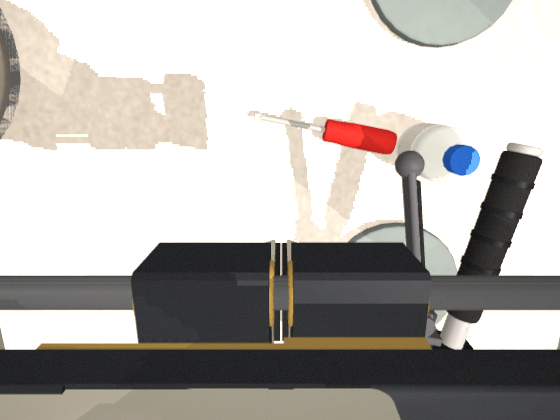

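The lever is fully out again, with the ball at (410,163) measuring ≈ (477,-86). The driver and bottle are undisturbed and the fingers are clear.

```bash
python3 -c "
from workcell import manip
print(manip.close_job())"
```

```text
the job is handed in; nothing more can be done
None
```

I pressed the long brake lever to its stop with about 16 N, held it there for over 2 s, eased it out slowly (about 24 mm/s), moved the arm clear and handed the job in; the last image shows the lever fully out, with the bottle and driver undisturbed.

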